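# Level the pump test stand under load

## Task

Level the pump test stand: swing its yellow outrigger arm out until it clicks home against its stop, then turn the red knob clockwise so the foot takes over that end from the parking stubs. The plate floats on soft buffers and must be level under load, so finish holding the spirit level pressed firmly down, lengthwise on the plate as it lies, with the plate bedded and the bubble centred between its black lines. Do not let go at the end, and leave the other things on the bench alone.

Things in the scene. Friction and masses are not known exactly. Their poses are not given: they have to be found in the camera images.
- stand: Pump test stand: blue casting 130x150 mm (x, y) under an aluminium plate of that size, pump fixed on its far half; 3.8 kg, loose on the worktop. Origin on the worktop under its middle; y points to the outrigger end. It turns about two rubber feet at y = -60 mm; at y = +60 mm short parking stubs, on which it stands at first (z axis upright) with the casting sloping 0.018 rad down to +y.
- outrigger (a joint): Swing of the yellow outrigger arm about its upright pivot, rad: 0 folded (arm points to the stand's -x), grows to 1.571 at the end stop, where it points along the stand's +y (clockwise seen from above). From 1.1 rad a sprung detent ball resists (up to about 4 N at the arm's end); past 1.35 rad it drives the arm home and holds it on the stop.
- outrigger_hinge (a point): Pivot of the outrigger, on its axis at mid height of the arm (about 25 mm above the worktop), 112 mm from the stand's middle toward +y. Frame turns with the arm: x axis points from the knob end to the pivot, z up the pivot axis.
- outrigger_grip (a point): Middle of the flat arm (18 mm wide, 12 mm high, about 24 mm above the worktop), 90 mm from the pivot, 55 mm short of the knob's axis: a place to pinch or push it. Frame axes as outrigger_hinge. When folded this point is 25 mm in front of the casting.
- knob_grip (a point): On the red knob's axis, 7 mm below its top (65 to 69 mm above the worktop with the arm folded, 62 with the foot down). Round knob 36 mm across, 22 mm high; arm's top 25 to 37 mm below this point. Clockwise lowers the foot, 2.55 mm a rad (16 mm a turn); it stays where left. Knob and foot sink together till the foot bears, then stay and the arm climbs: 0.008 rad of slope a rad.
- foot: Levelling foot, round rubber pad 32 mm across under the knob. Origin in the middle of its underside, 145 mm out from the pivot, on the knob's axis. With the arm out it hangs 0.8 to 4 mm clear of the worktop; bearing, it takes another 5.7 mm of thread (2.2 rad) to level the casting.
- top_plate (a joint): How far the top plate has bedded down on its buffers, rad: 0 floating (its +y end 0.012 rad high), 0.012 fully bedded, parallel to the casting. It hinges on a rod at the -y end; a push of about 4 N at the middle of the plate beds it fully, and it springs back when let go. Bedded counts from 0.010.
- plate_top (a point): Middle of the top face of the plate (about 55 mm above the worktop), y axis along the plate toward the outrigger end, z normal to it.
- level: Yellow spirit level 24x150x30 mm (x, y, z), 0.2 kg, loose on the near half of the plate, its length along the stand's y. Origin in the middle of its underside, y axis along it toward the outrigger end. Vial in an open window 54 mm long in the middle of its top; solid flat top 24 mm wide from 28 to 75 mm either side of the middle.
- level_top (a point): Middle of the solid top of the level, 50 mm from its middle toward the outrigger end, 30 mm above its underside: press here with shut fingers. 6 to 15 N is right.
- bubble (a joint): Place of the bubble along the vial, m: 0 midway between the two black lines, positive toward the outrigger end, stops at +-0.014. It runs to the higher end, 0.5 mm a mrad of slope, and needs about 1.5 s to settle. Pressing the floating level firmly moves it by about -7 mm. The pale bubble is 13 mm long, the lines 19 mm apart; centred counts within 2.5 mm either way.
- level_bubble (a point): Middle of the vial, at its top.
- pliers_combi: Bystander: red-handled pliers, 53x167x12 mm, loose, lying to the right. Origin at its middle, underneath.
- screwdriver_yellow: Bystander: yellow screwdriver, 188 mm long, loose, to the right. Origin at its middle, underneath.
- battery_aa: Bystander: red and white battery, 15x50x15 mm, loose, to the left. Origin at its middle, underneath.

How it is judged (in metres and radians):
On the way, in this order (a step that is already met when the one before it is completed fails the run):
1. the outrigger arm is seated on its stop, behind the detent (value of joint outrigger above 1.54 rad), for 0.2 s.
2. the outrigger's foot bears and has lifted that end of the stand off its parking stubs (contact force between foot and anything else above 2 N and angle between stand's own z axis and vertical above 0.008 rad), for 0.2 s.
At the end, for the whole second after the job is handed in: Outrigger past 1.54 rad; the fingers press the level on the plate with over 3 N, lengthwise within 0.2 rad and upright, the plate bedded on its buffers (over 0.010 rad) and the bubble within 2.5 mm of the middle, all kept up through the last second (value of joint outrigger above 1.54 rad and angle between the y axis of level and the y axis of plate_top, either way round below 0.2 rad and contact force between the fingers and level above 3 N and value of joint top_plate above 0.01 rad and value of joint bubble between -0.0025 and 0.0025 m and angle between level's own z axis and vertical below 0.05 rad); the arm keeps its last pose, push and grip.
It fails at once if the level falls off the plate (horizontal distance between level and plate_top above 0.07 m).
It fails at once if the pliers combi is knocked away (distance of pliers_combi from where it was at the start of the episode above 0.03 m).
It fails at once if the screwdriver yellow is knocked away (distance of screwdriver_yellow from where it was at the start of the episode above 0.03 m).
It fails at once if the battery aa is knocked away (distance of battery_aa from where it was at the start of the episode above 0.03 m).
It also fails if it takes over 72 s, if anything falls off the work surface, if the arm or the gripper's body presses on something with over 40 N, if the wrist force passes 120 N, or if a joint passes its speed limit or range.

## Robot

A 6-joint arm with a two-finger parallel gripper is mounted at the origin on a cart in front of the work surface, level with it; the furniture and walls round the work are solid. World frame = base frame: x ahead of the robot, y to its left, z up, the work surface at z = 0. Lengths are in mm, angles in degrees, forces in N, time in s.
With the tool pointing down it reaches from about 350 to 850 mm from the base axis. Payload 8.1 kg.
Tool frame: the origin (TCP) lies midway between the tips of the shut fingers; the grasp point (between the pads) lies 19 mm behind it; z points along the fingers, y is the line along which they close (so a half turn about z gives the same grasp; the last joint's range is limited). The gripper opens to 85 mm and grips with 20 to 120 N. Pads are 22 mm wide; open, the fingers measure 114 mm over their backs; the gripper's body (76 mm by 85 mm) begins 54 mm behind the grasp point. The pads swing forward as they close: fully open they stand 13 mm farther back than shut.
Start: joints at [-69.695, 7.471, 85.268, -0, 87.261, -4.893], TCP at [255.475, -542.898, 231.292] pointing down, gripper open.
Joint ranges: [-169.43, 169.43], [-51.17, 129.36], [1.28, 143.12], [-76.62, 256.62], [0, 156.53], [-152.29, 152.29]. Speed limits (degrees/s): [136.94, 136.94, 159.86, 180, 180, 180].

## Interface

Orientations are given as [roll, pitch, yaw] about the fixed x, y, z axes, in that order (R = Rz(yaw) Ry(pitch) Rx(roll)).
In Python, from bench import r gives the robot as it stands.
- The arm moves only by the tool move_tool, called after "Call:" in YAML: its name, and indented under it one key for each argument. Schema: {"type":"object","properties":{"deltas":{"type":"string"},"grip_n":{"type":"number"},"only":{"type":"string"},"quiet":{"type":"boolean"},"lines":{"type":"string"}},"required":["deltas"],"additionalProperties":false}. deltas is a string of 1 to 8 rows, one to a line, with the numbers parted by spaces; each row has 7 numbers: a rotation vector rx, ry, rz in units of 10 degrees, then dx, dy, dz in units of 5 mm, then the finger opening in mm; each row is the pose to reach, as a shift and turn from the pose commanded when the call began, along the tool's axes at that moment; what a row does not reach only later rows make up. A row lasts 1/8 s, in which the tool goes at most 62.5 mm and 10.7 degrees, less where a joint would pass 70% of its speed; a pose out of reach is approached as far as the arm can. The fingers move at their own pace and stop on an object; grip_n is the grip in N (left out, the last holds). Time passes only in rows, so rows that do not move let the fingers close. The tool returns the time, the measured TCP pose, the force, the opening and the grip force at its end. only (a regular expression) keeps the lines of the reply that match it, lines (a string "A,B") keeps lines A to B, and quiet returns only ok. Input that does not fit is refused with a message, and nothing moves.
- r.sense(): the state, without advancing time (a new reading comes with each control period).
- r.snapshot(name): name is "scene" or "top" or "wrist"; returns a dict with "pixels" (384x512x3 uint8, blue, green, red), "fx", "fy", "cx", "cy" (pixels), "D" ([k1, k2, p1, p2, k3] as OpenCV has them; the pictures are not rectified), "pose" (4x4, takes a point from camera to world coordinates). Camera axes: x right, y up, looking along -z (the intrinsics and any distortion apply to the point x, -y, -z); pixel columns grow to the right and rows downward; lengths in mm; the calibration is good to about 2 mm. A picture is of the moment at which its call begins. There is no depth.
- r.hand_in(): hands the job in; it is judged then, once.
The state is a dict: "time": time; "joint_pos": joint angles; "qd": joint speeds; "joint_efforts": joint torques, N m; "tool_pos": TCP position; "tcp_rot": TCP orientation; "ft_force": force on the tool from outside, world axes, zero at the start; "wrist_torque": the same for the moment, N m; "finger_gap": finger opening in mm; "grip_force": force on a finger pad.
Only numpy, scipy, OpenCV 4.12 (cv2) and the standard library are available. Lean on these libraries where they do the work, as an engineer would, in place of code of your own. Each camera call takes 0.05 s, during which the arm holds its last target. There are 200 camera calls.

## Working session

There is one attempt and no reset: what is moved stays moved. The work goes in short steps, Python scripts to look and compute and a tool call to move; the robot and the scene stay as the last step left them, time stands still between calls to the robot, and variables do not carry over. Pictures are saved under pics/ and viewed, at most 10 in all, crops included, and the job is handed in when it is done.

```bash
ls; mkdir -p pics
```

Create h.py:
```python
import numpy as np,cv2
from bench import r
from scipy.spatial.transform import Rotation as R
def snap(n,f):
    s=r.snapshot(n); cv2.imwrite('pics/'+f,s['pixels']); return s
def ray(s,u,v):
    K=np.array([[s['fx'],0,s['cx']],[0,s['fy'],s['cy']],[0,0,1.]])
    p=cv2.undistortPoints(np.array([[[u,v]]],float),K,np.array(s['D']))[0,0]
    P=np.array(s['pose']); return P[:3,3],P[:3,:3]@np.array([p[0],-p[1],-1])
def onz(s,u,v,z):
    o,d=ray(s,u,v); return o+d*(z-o[2])/d[2]
```

Run:
```python
from h import *
import pickle
a=snap('scene','s0.png');b=snap('top','t0.png')
pickle.dump((a,b),open('s0.pkl','wb'))
s=r.sense();print(s)
for x in (a,b): print(x['pose'],x['fx'])
```

```text
bench.py
pics
{'time': 0.1, 'joint_pos': array([-6.96934348e+01,  7.51247099e+00,  8.53230847e+01, -3.90160228e-04,
        8.72621191e+01, -4.89270680e+00]), 'qd': array([-0.0053946 , -0.15420529, -0.14016502, -0.0745929 , -0.02296215,
        0.05459717]), 'joint_efforts': array([ 1.47664043e-03, -5.70951068e+01, -5.01942408e+01, -1.70238691e-04,
        8.16840300e-03, -7.01704789e-05]), 'tool_pos': array([ 255.30790397, -542.41902204,  230.33128681]), 'tcp_rot': array([-1.79902648e+02, -7.94243333e-03,  2.51992843e+01]), 'ft_force': array([ 0.00823673, -0.39677294,  0.36305749]), 'wrist_torque': array([ 0.01251084, -0.00257804,  0.06550069]), 'grip_force': 0.0, 'finger_gap': 85.64717555253893}
[[-8.75861102e-01  1.79208701e-01 -4.48053089e-01 -1.24741270e+02]
 [-4.81952604e-01 -3.71551971e-01  7.93518003e-01  1.13193477e+03]
 [-2.42696779e-02  9.10951905e-01  4.11798019e-01  6.76878490e+02]
 [ 0.00000000e+00  0.00000000e+00  0.00000000e+00  1.00000000e+00]] 375.45508073301033
[[-1.90052591e-03  9.94018053e-01 -1.09199350e-01  3.83326019e+02]
 [-9.99985214e-01 -1.33275857e-03  5.27211683e-03  4.38531281e+00]
 [ 5.09504294e-03  1.09207755e-01  9.94005889e-01  1.57260966e+03]
 [ 0.00000000e+00  0.00000000e+00  0.00000000e+00  1.00000000e+00]] 448.8528679904368
```

View pics/s0.png

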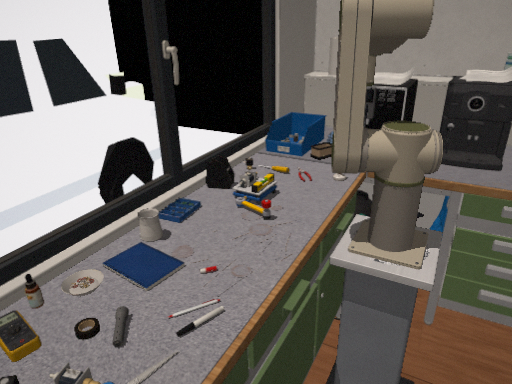

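```bash
python3 -c "
import cv2;i=cv2.imread('pics/t0.png');cv2.imwrite('pics/t0b.png',cv2.resize(i,(768,576),interpolation=2))"
```

```text
(no output)
```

View pics/t0b.png

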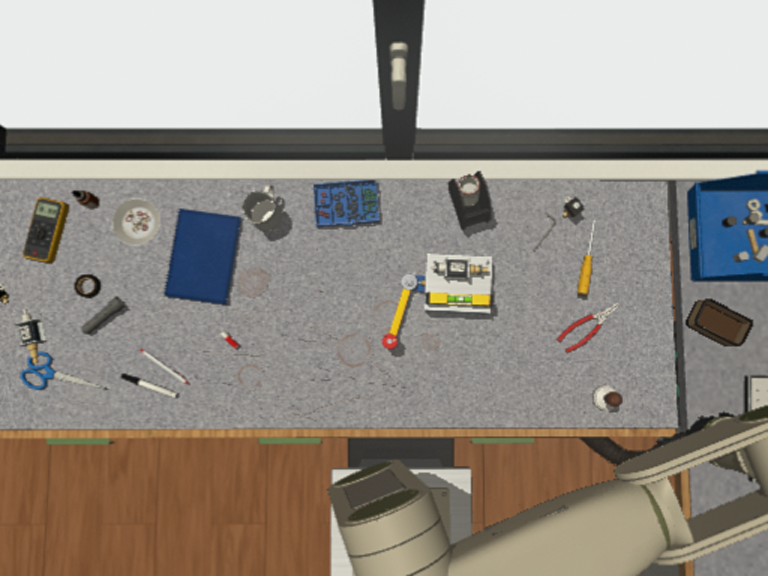

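The views show the stand at top px ~(306,189) with its +y toward image left, the pivot at ~(273,187), the red knob at ~(260,227) and the level at ~(306,199). The battery is left at ~(154,227); the pliers and screwdriver are right, at ~(392,218) and (391,180).

Run:
```python
from h import *
import pickle
a,b=pickle.load(open('s0.pkl','rb'))
i=b['pixels'][150:250,230:360]
cv2.imwrite('pics/c0.png',cv2.resize(i,(780,600),interpolation=cv2.INTER_CUBIC))
hsv=cv2.cvtColor(b['pixels'],cv2.COLOR_BGR2HSV)
def cc(m,name):
    n,l,st,c=cv2.connectedComponentsWithStats(m.astype('uint8'))
    for k in range(1,n):
        x,y,w,h,A=st[k]
        if A>15 and 230<x<360 and 150<y<250: print(name,A,c[k],(x,y,w,h))
H,S,V=[hsv[...,k].astype(int) for k in range(3)]
cc(((H<6)|(H>174))&(S>150)&(V>80),'red')
cc((H>18)&(H<34)&(S>150)&(V>80),'yel')
for n,u,v,z in [('knob',260,227.3,72),('pivot',272.7,187.5,31),('plc',306,189,55)]: print(n,onz(b,u,v,z))
```

```text
red 58 [259.29310345 227.25862069] (np.int32(255), np.int32(223), np.int32(10), np.int32(10))
yel 154 [266.2012987  207.44155844] (np.int32(260), np.int32(193), np.int32(13), np.int32(30))
yel 81 [291.67901235 198.43209877] (np.int32(286), np.int32(195), np.int32(13), np.int32(8))
yel 82 [320.2804878  199.63414634] (np.int32(314), np.int32(196), np.int32(13), np.int32(8))
knob [438.02889174  24.28543396  72.        ]
pivot [576.92917879 -19.10915886  31.        ]
plc [ 568.62038755 -132.19827022   55.        ]
```

View pics/c0.png

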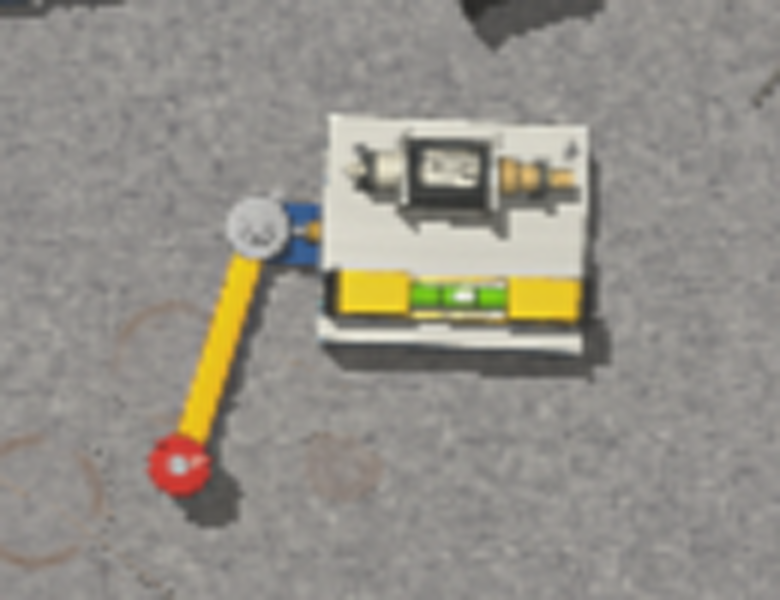

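Add to h.py:
```python
PIV=np.array([577.,-19.]); 
def delta(x,y,z,yaw):
    s=r.sense(); M=R.from_euler('xyz',s['tcp_rot'],degrees=True); T=R.from_euler('xyz',[180,0,yaw],degrees=True)
    return np.round((M.inv()*T).as_rotvec(degrees=True),1),np.round(M.inv().apply(np.array([x,y,z])-s['tool_pos']),1)
def push(al,p=105,off=20):
    a=np.radians(al);u=np.array([np.cos(a),np.sin(a)]);n=np.array([u[1],-u[0]])
    return PIV+p*u-n*off, al-90
```

Run:
```python
from h import *
import pickle
a,b=pickle.load(open('s0.pkl','rb'))
C=[onz(b,230+u/6,150+v/6,56) for u,v in [(330,115),(588,127),(582,352),(320,340)]]
print(np.round(C,1),np.mean(C,0))
L=[onz(b,230+u/6,150+v/6,85) for u,v in [(340,291),(580,300)]];print(np.round(L,1))
q,y=push(162.8,off=36);print(q,y,delta(q[0],q[1],150,y))
```

```text
[[ 636.9  -61.    56. ]
 [ 629.8 -208.1   56. ]
 [ 501.3 -202.6   56. ]
 [ 508.3  -54.6   56. ]] [ 569.0800769  -131.54943461   56.        ]
[[ 533.2  -64.7   85. ]
 [ 528.  -198.    85. ]]
[466.05028218 -22.34067578] 72.80000000000001 (array([ -0.1,  -0. , -47.6]), array([ 412.1, -380.7,   81. ]))
```

Units first: shifts go in units of 5 mm and turns go in units of 10 degrees. So -48 mm is -9.6, 412 mm is 82.4, -47.6 degrees is -4.76.

Call:
move_tool:
  deltas: "0 0 -0.6 10.4 -9.6 0 0\n0 0 -1.2 20.6 -19 0 0\n0 0 -1.8 31 -28.6 0 0\n0 0 -2.4 41.2 -38 0 0\n0 0 -3 51.6 -47.6 0 0\n0 0 -3.6 61.8 -57 0 0\n0 0 -4.2 72.2 -66.6 0 0\n0 0 -4.76 82.4 -76.2 0 0"

```text
time: 1.1
tool_pos: [443.6, -77.5, 231.2]
tcp_rot: [180.0, -0.0, 73.0]
ft_force: [1.0, -1.5, 0.2]
finger_gap: 0.1
grip_force: 0.0
```

Call:
move_tool:
  deltas: "0 0 0 0 0 0 0\n0 0 0 0 0 0 0"

```text
time: 1.35
tool_pos: [443.1, -79.4, 230.9]
tcp_rot: [-180.0, 0.0, 72.9]
ft_force: [-0.8, -0.3, 0.1]
finger_gap: -0.3
grip_force: 0.0
```

Run:
```python
from h import *
s=r.sense();print(s['tool_pos'],s['tcp_rot'],s['joint_pos'])
q,y=push(162.8,off=36);print(delta(q[0],q[1],17,y))
```

```text
[443.12054793 -79.36854039 230.94444584] [-1.79959596e+02  2.99240136e-02  7.28508841e+01] [-1.66612219e+01 -1.63666574e+01  1.07911725e+02 -2.95890741e-02
  8.84955892e+01  4.88691938e-01]
(array([-0. ,  0. ,  0.1]), array([ 61.4,   5.2, 213.9]))
```

To row units: 214 mm is 42.8, 200 mm is 40.

Call:
move_tool:
  deltas: "0 0 0 12.28 1.04 0 0\n0 0 0 12.28 1.04 12 0\n0 0 0 12.28 1.04 24 0\n0 0 0 12.28 1.04 36 0\n0 0 0 12.28 1.04 40 0\n0 0 0 12.28 1.04 42.8 0\n0 0 0 12.28 1.04 42.8 0"

```text
time: 2.22
tool_pos: [466.0, -23.4, 16.9]
tcp_rot: [-179.9, 0.0, 72.7]
ft_force: [-0.3, 0.4, -0.3]
finger_gap: 0.2
grip_force: 0.0
```

Run:
```python
from h import *
s=r.sense();print(s['joint_pos'])
for al in range(155,80,-8):
    q,y=push(al,off=20);print(al,delta(q[0],q[1],17,y))
```

```text
[-9.17357364e+00 -1.97644023e-01  1.17125744e+02 -6.79552410e-03
  6.31404331e+01  8.15087736e+00]
155 (array([-0.1,  0. ,  7.7]), array([31.5, -2.1, -0.1]))
147 (array([-0.1,  0. , 15.7]), array([46.4, -1.9, -0.2]))
139 (array([-0.1,  0. , 23.7]), array([61.1,  0.4, -0.2]))
131 (array([-0.1,  0. , 31.7]), array([75.4,  4.8, -0.2]))
123 (array([-0.1,  0. , 39.7]), array([88.9, 11. , -0.2]))
115 (array([-0.1,  0. , 47.7]), array([101.4,  19.1,  -0.2]))
107 (array([-0.1,  0. , 55.7]), array([112.7,  28.9,  -0.2]))
99 (array([-0.1,  0.1, 63.7]), array([122.5,  40.1,  -0.2]))
91 (array([-0. ,  0.1, 71.7]), array([130.7,  52.6,  -0.2]))
83 (array([-0. ,  0.1, 79.7]), array([137. ,  66.1,  -0.3]))
```

To row units: 75.4 mm is 15.08, 68 mm is 13.6, 8 degrees is 0.8.

Call:
move_tool:
  deltas: "0 0 0.4 4.4 -0.2 0 0\n0 0 0.8 6.3 -0.4 0 0\n0 0 1.2 7.8 -0.4 0 0\n0 0 1.6 9.28 -0.4 0 0\n0 0 2 10.8 -0.2 0 0\n0 0 2.4 12.2 0 0 0\n0 0 2.8 13.6 0.5 0 0\n0 0 3.2 15.08 1 0 0"

```text
time: 3.22
tool_pos: [495.3, 47.8, 19.3]
tcp_rot: [179.9, -0.1, 40.6]
ft_force: [0.2, -0.3, -0.2]
finger_gap: -0.2
grip_force: 0.0
```

Run:
```python
from h import *
for al in range(127,81,-4):
    q,y=push(al,off=20);print(al,delta(q[0],q[1],17,y))
```

```text
127 (array([ 0.1, -0.1,  3.6]), array([ 5.1, -2.2,  2.3]))
123 (array([ 0.1, -0.1,  7.6]), array([12.6, -2.8,  2.4]))
119 (array([ 0.1, -0.1, 11.6]), array([20. , -3. ,  2.4]))
115 (array([ 0.1, -0.1, 15.6]), array([27.5, -2.6,  2.4]))
111 (array([ 0.1, -0.2, 19.6]), array([34.9, -1.7,  2.4]))
107 (array([ 0.1, -0.2, 23.6]), array([42.2, -0.3,  2.4]))
103 (array([ 0.1, -0.2, 27.6]), array([49.4,  1.6,  2.4]))
99 (array([ 0.1, -0.2, 31.6]), array([56.5,  4. ,  2.5]))
95 (array([ 0.1, -0.2, 35.6]), array([63.4,  6.9,  2.5]))
91 (array([ 0.1, -0.2, 39.6]), array([70. , 10.2,  2.5]))
87 (array([ 0.1, -0.2, 43.6]), array([76.4, 14.1,  2.5]))
83 (array([ 0.1, -0.2, 47.6]), array([82.5, 18.3,  2.6]))
```

To row units: -3 mm is -0.6, 56.5 mm is 11.3, 31.6 degrees is 3.16.

Call:
move_tool:
  deltas: "0 0 0.36 1 -0.4 0.4 0\n0 0 0.76 2.52 -0.6 0.4 0\n0 0 1.16 4 -0.6 0.4 0\n0 0 1.56 5.5 -0.6 0.4 0\n0 0 1.96 7 -0.4 0.4 0\n0 0 2.36 8.4 0 0.4 0\n0 0 2.76 9.88 0.3 0.4 0\n0 0 3.16 11.3 0.8 0.4 0"

```text
time: 4.22
tool_pos: [540.5, 81.4, 17.2]
tcp_rot: [180.0, -0.1, 9.0]
ft_force: [0.1, -1.1, 0.1]
finger_gap: 0.0
grip_force: 0.0
```

Run:
```python
from h import *
s=snap('top','t1.png');cv2.imwrite('pics/c1.png',cv2.resize(s['pixels'][140:250,210:360],(750,550),interpolation=cv2.INTER_CUBIC))
for al in range(97,81,-2):
    q,y=push(al,off=20);print(al,delta(q[0],q[1],17,y))
```

```text
97 (array([ 0. , -0.2,  1.8]), array([ 2.9, -0.5,  0.6]))
95 (array([ 0. , -0.2,  3.8]), array([ 6.6, -1. ,  0.6]))
93 (array([ 0. , -0.2,  5.8]), array([10.3, -1.4,  0.6]))
91 (array([ 0. , -0.2,  7.8]), array([14. , -1.6,  0.6]))
89 (array([ 0. , -0.2,  9.8]), array([17.8, -1.8,  0.6]))
87 (array([ 0. , -0.2, 11.8]), array([21.5, -1.8,  0.6]))
85 (array([-0. , -0.2, 13.8]), array([25.2, -1.6,  0.7]))
83 (array([-0. , -0.2, 15.8]), array([28.9, -1.4,  0.7]))
```

View pics/c1.png

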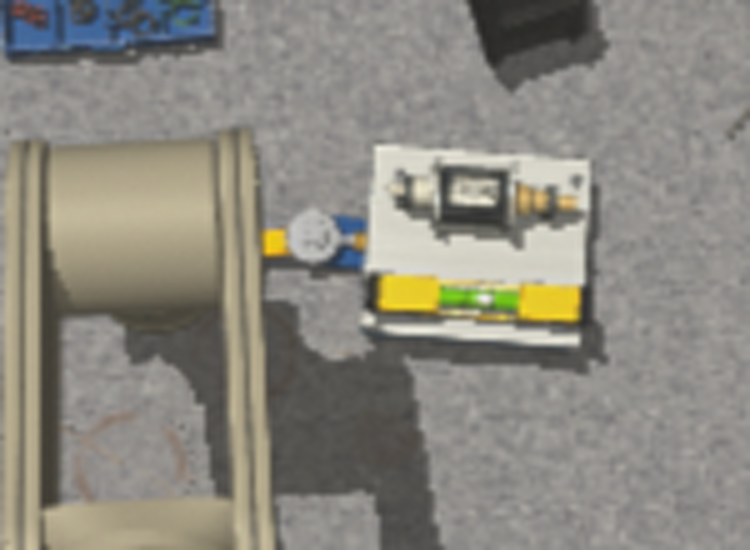

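The arm has swung out nearly along the plate's +y (yellow stub at crop px (273,243), pivot at (312,235)), and the stand hardly moved. I'll push the last few degrees gently.

Call:
move_tool:
  deltas: "0 0 0.2 0.6 0 0 0\n0 0 0.4 1.3 -0.2 0 0\n0 0 0.6 2 -0.2 0 0\n0 0 0.8 2.8 -0.3 0 0\n0 0 1 3.5 -0.3 0 0\n0 0 1.1 4 -0.3 0 0\n0 0 1.1 4.2 -0.3 0 0\n0 0 1.1 4.2 -0.3 0 0"

```text
time: 5.28
tool_pos: [559.4, 86.8, 15.2]
tcp_rot: [180.0, 0.0, -1.8]
ft_force: [0.4, -0.3, 0.5]
finger_gap: 0.1
grip_force: 0.0
```

```bash
python3 -c "
from h import *
s=r.sense();print(s['joint_pos'],s['ft_force'])"
```

```text
[ 3.63549319e+00  1.44221662e+01  1.01281751e+02 -1.83499265e-03
  6.43031516e+01  9.54180112e+01] [ 0.39784072 -0.30936475  0.50399445]
```

Call:
move_tool:
  deltas: "0 0 0 0.4 0 -0.2 0\n0 0 0 0.8 0 -0.2 0\n0 0 0 0.8 0 -0.2 0"

```text
time: 5.65
tool_pos: [562.3, 86.7, 15.8]
tcp_rot: [180.0, 0.1, -1.8]
ft_force: [-5.6, -0.7, 1.6]
finger_gap: -0.1
grip_force: 0.0
```

Call:
move_tool:
  deltas: "0 0 0 0.4 0 0 0\n0 0 0 0.8 0 0 0\n0 0 0 0.8 0 0 0"

```text
time: 6.02
tool_pos: [566.8, 86.3, 15.9]
tcp_rot: [180.0, 0.1, -1.8]
ft_force: [-4.0, -2.6, -0.2]
finger_gap: -0.1
grip_force: 0.0
```

To row units: -210 mm is -42, -160 mm is -32, -40 degrees is -4.

Call:
move_tool:
  deltas: "0 0 0 -4 0 0 0\n0 0 0 -6 0 -10 0\n0 0 -1 -6 0 -22 0\n0 0 -2 -6 0 -32 60\n0 0 -3 -6 0 -42 60\n0 0 -4 -6 0 -42 60\n0 0 -5 -6 0 -42 60\n0 0 -6 -6 0 -42 60"
  quiet: true

```text
ok
```

Call:
move_tool:
  deltas: "0 0 -1 0 0 0 60\n0 0 -2 0 0 0 60\n0 0 -3 0 0 0 60\n0 0 -4 0 0 0 60\n0 0 -5 0 0 0 60\n0 0 -6 0 0 0 60\n0 0 -7 0 0 0 60\n0 0 -8 0 0 0 60"

```text
time: 8.02
tool_pos: [537.9, 87.5, 226.7]
tcp_rot: [179.9, 0.1, 138.5]
ft_force: [-0.1, 0.6, 0.4]
finger_gap: 60.2
grip_force: 0.0
```

Run:
```python
from h import *
s=snap('wrist','w1.png');t=snap('top','t2.png')
cv2.imwrite('pics/c2.png',np.hstack([s['pixels'][:,::1],cv2.resize(t['pixels'][140:268,230:326],(288,384),interpolation=2)]))
import pickle;pickle.dump((s,t),open('s1.pkl','wb'))
print(r.sense()['joint_pos'])
```

```text
[ 3.85000185e+00 -9.97945307e-01  9.45454500e+01  1.59417973e-03
  8.63866592e+01 -4.44735360e+01]
```

View pics/c2.png

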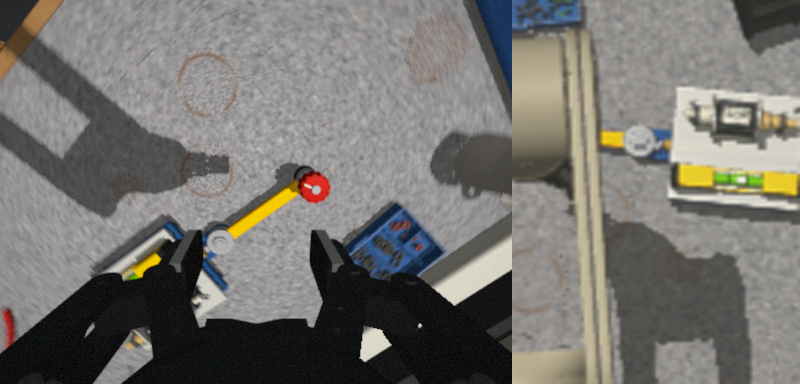

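The wrist image shows the knob top at px (315,187) and the pivot cap at (219,239), with the arm pointing out from the stand; in the top inset the arm is along +y.

Run:
```python
from h import *
import pickle
s,t=pickle.load(open('s1.pkl','rb'))
hsv=cv2.cvtColor(s['pixels'],cv2.COLOR_BGR2HSV);m=((hsv[...,0]<6)|(hsv[...,0]>174))&(hsv[...,1]>150)&(hsv[...,2]>80)
n,l,st,c=cv2.connectedComponentsWithStats(m.astype('uint8'))
for k in range(1,n):
    if st[k][4]>100: print(st[k],c[k])
k=onz(s,316,187,71);p=onz(s,219,239,36);d=k-p;print(k,p,np.hypot(*d[:2]),np.degrees(np.arctan2(d[1],d[0])))
C=[onz(t,u,v,56) for u,v in [(230+677/3-512/3,140+87/3),(230+(670-512)/3,140+198/3)]];print(C)
p2=onz(t,230+(640-512)/3,140+140/3,36);print(p2)
```

```text
[300 173  30  30 566] [314.65371025 187.5       ]
[  4 310  10  36 196] [  9.20918367 325.92857143]
[592.01407774 131.07688419  71.        ] [575.44450566 -12.22637108  36.        ] 144.25801083420853 83.40441110183038
[array([637.51546304, -60.9995032 ,  56.        ]), array([510.54342888, -52.33093113,  56.        ])]
[579.19930155 -18.9265355   36.        ]
```

To row units: -80 degrees is -8.

Call:
move_tool:
  deltas: "0 0 -1 0 0 0 60\n0 0 -2 0 0 0 60\n0 0 -3 0 0 0 60\n0 0 -4 0 0 0 60\n0 0 -5 0 0 0 60\n0 0 -6 0 0 0 60\n0 0 -7 0 0 0 60\n0 0 -8 0 0 0 60"
  quiet: true

```text
ok
```

Call:
move_tool:
  deltas: "0 0 -0.9 0 0 0 60\n0 0 -0.9 0 0 0 60\n0 0 -0.9 0 0 0 60"

```text
time: 9.5
tool_pos: [537.6, 87.5, 226.4]
tcp_rot: [-180.0, 0.0, -133.1]
ft_force: [0.3, 0.0, -0.4]
finger_gap: 60.0
grip_force: 0.0
```

Run:
```python
from h import *
import pickle
s=snap('wrist','w2.png');s1=pickle.load(open('s1.pkl','rb'))[0]
pickle.dump(s,open('s2.pkl','wb'))
pts=[]
for q in (s1,s):
    hsv=cv2.cvtColor(q['pixels'],cv2.COLOR_BGR2HSV);m=((hsv[...,0]<6)|(hsv[...,0]>174))&(hsv[...,1]>150)&(hsv[...,2]>80)
    n,l,st,c=cv2.connectedComponentsWithStats(m.astype('uint8'))
    k=[k for k in range(1,n) if st[k][4]>300];print(st[k],c[k])
    x,y,w,h,_=st[k[0]];print(onz(q,x+w/2,y+h/2,65),q['pose'][:3,3]);pts.append(ray(q,x+w/2,y+h/2))
A=sum(np.eye(3)-np.outer(d,d)/(d@d) for o,d in pts);B=sum((np.eye(3)-np.outer(d,d)/(d@d))@o for o,d in pts)
print(np.linalg.solve(A,B),r.sense()['joint_pos'])
```

```text
[[300 173  30  30 566]] [[314.65371025 187.5       ]]
[594.36512996 129.38372422  65.        ] [484.11606778 134.89226134 369.6240494 ]
[[231 218  29  27 485]] [[244.99381443 231.17731959]]
[594.48796393 129.38504913  65.        ] [488.6231571   34.9615965  369.40818648]
[594.43649711 129.38520833  64.9723498 ] [ 3.85386211e+00 -9.89590256e-01  9.45630270e+01  1.31555265e-03
  8.64113333e+01 -1.33096287e+02]
```

View pics/w2.png

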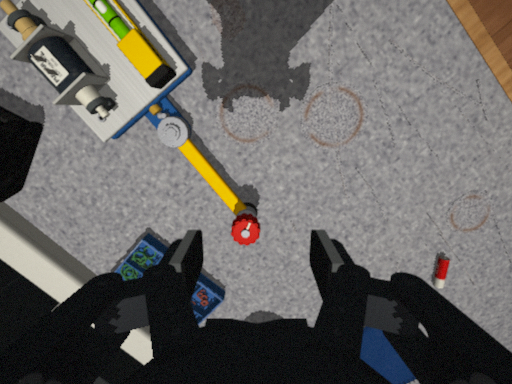

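The second view shows the knob at px (245,231) and the arm out straight; triangulated, the knob axis is (594.4, 129.4).

```bash
python3 -c "
from h import *
print(delta(594.4,129.4,45,-133.1))"
```

```text
(array([-0. ,  0. ,  0.1]), array([-69.4, -12.9, 181.4]))
```

To row units: 181.4 mm is 36.28, 175 mm is 35.

Call:
move_tool:
  deltas: "0 0 0 -8 -1.6 0 60\n0 0 0 -13.88 -2.58 8 60\n0 0 0 -13.88 -2.58 18 60\n0 0 0 -13.88 -2.58 26 60\n0 0 0 -13.88 -2.58 32 60\n0 0 0 -13.88 -2.58 35 60\n0 0 0 -13.88 -2.58 36.28 60\n0 0 0 -13.88 -2.58 36.28 60"

```text
time: 10.55
tool_pos: [594.6, 129.7, 45.7]
tcp_rot: [-180.0, 0.0, -132.8]
ft_force: [0.1, -0.1, 1.2]
finger_gap: 60.0
grip_force: 0.0
```

Call:
move_tool:
  deltas: "0 0 0 0 0 0 45\n0 0 0 0 0 0 30\n0 0 0 0 0 0 25\n0 0 0 0 0 0 25"
  grip_n: 30

```text
time: 11.05
tool_pos: [595.1, 129.8, 46.0]
tcp_rot: [-179.9, 0.1, -132.8]
ft_force: [1.5, -0.9, 5.0]
finger_gap: 34.8
grip_force: 31.6
```

To row units: 1.8 mm is 0.36, 1.3 mm is 0.26, 40 degrees is 4.

Call:
move_tool:
  deltas: "0 0 1 0 0 0.08 25\n0 0 2 0 0 0.18 25\n0 0 3 0 0 0.26 25\n0 0 4 0 0 0.36 25\n0 0 4 0 0 0.36 25"

```text
time: 11.68
tool_pos: [595.9, 128.6, 45.4]
tcp_rot: [-179.9, 0.2, -173.0]
ft_force: [-0.4, -6.2, 12.3]
finger_gap: 35.1
grip_force: 32.5
```

Call:
move_tool:
  deltas: "0 0 1 0 0 0.08 25\n0 0 2 0 0 0.18 25\n0 0 3 0 0 0.26 25\n0 0 4 0 0 0.36 25\n0 0 4 0 0 0.36 25"

```text
time: 12.3
tool_pos: [595.9, 127.4, 45.0]
tcp_rot: [-179.9, 0.3, 147.0]
ft_force: [-7.2, -12.0, 25.4]
finger_gap: 34.9
grip_force: 33.8
```

```bash
python3 -c "
from h import *
print(r.sense()['wrist_torque'])"
```

```text
[-2.30774941  1.29487271 -0.04317476]
```

To row units: -2 mm is -0.4, -1 mm is -0.2.

Call:
move_tool:
  deltas: "0 0 0 0 0 -0.2 25\n0 0 0 0 0 -0.4 25\n0 0 0 0 0 -0.4 25"

```text
time: 12.68
tool_pos: [595.5, 127.4, 45.2]
tcp_rot: [-179.9, 0.2, 147.2]
ft_force: [-1.8, -11.4, 13.2]
finger_gap: 35.2
grip_force: 32.6
```

Call:
move_tool:
  deltas: "0 0 1 0 0 0 25\n0 0 2 0 0 0 25\n0 0 3 0 0 0 25\n0 0 3 0 0 0 25"

```text
time: 13.18
tool_pos: [595.0, 126.9, 45.2]
tcp_rot: [-180.0, 0.2, 117.0]
ft_force: [-4.0, -12.5, 15.2]
finger_gap: 34.7
grip_force: 32.8
```

Run:
```python
from h import *
print(r.sense()['wrist_torque'],r.sense()['joint_pos'][5])
t=snap('top','t3.png');w=snap('wrist','w3.png')
cv2.imwrite('pics/c3.png',np.vstack([cv2.resize(t['pixels'][165:215,280:340],(512,426)[:2],interpolation=cv2.INTER_CUBIC)[:200+220]]))
hsv=cv2.cvtColor(t['pixels'],cv2.COLOR_BGR2HSV)[194:206,296:320]
print(t['pixels'][198:202,296:318,0]);print(t['pixels'][198:202,296:318,2])
```

```text
[-2.40496806  0.78585097 -0.0413987 ] -19.55861945721832
[[ 39  35  32  45  54  54  59  77 103 107 107  72  75 100 117 143 137  97
   45  37  40  40]
 [ 40  35  31  28  28  29  46 127 226 233 207  79  38  38  43  54  51  41
   36  42  42  41]
 [ 39  38  39  35  33  32  36  87 162 194 175  69  34  30  29  29  30  32
   39  42  42  40]
 [ 43  62  88  85  78  74  82  83  89  89  70  42  43  40  38  37  36  37
   43  43  42  43]]
[[228 185 120 121 126 119 106 120 147 153 150 135 126 156 166 184 176 178
  230 233 232 231]
 [228 179 127 125 127 123 107 150 232 235 217 124  90 117 119 121 120 159
  231 234 233 233]
 [228 165 104  98 101  98  85 123 193 217 201 118  90 123 125 125 127 165
  234 234 232 232]
 [220 148 116 114 107 102 102 113 121 119 104  84  76  97  99 100 101 149
  234 234 232 232]]
```

Add to h.py:
```python
def bub(t):
    im=t['pixels'].astype(float); c0=285
    best=None
    for v in range(195,204):
        row=im[v,c0:330]; b=row[:,0]; rd=row[:,2]; 
        ye=(rd>180)&(b<90)
        if best is None or b[12:27].max()>best[0]:
            best=(b[12:27].max(),v)
    v=best[1]; b=im[v-1:v+2,c0:330,0].sum(0); rd=im[v:v+2,c0:330,2].mean(0)
    bb=im[v,c0:330,0]; w=np.clip(bb-70,0,None); w[:13]=0; w[27:]=0
    cb=(w*np.arange(len(w))).sum()/w.sum()
    i=np.arange(len(rd)); th=178
    L=[k for k in range(6,18) if rd[k]>=th>rd[k+1]][-1]; Lx=L+(rd[L]-th)/(rd[L]-rd[L+1])
    Rr=[k for k in range(22,34) if rd[k]<th<=rd[k+1]][0]; Rx=Rr+(th-rd[Rr])/(rd[Rr+1]-rd[Rr])
    return v,c0+cb,c0+Lx,c0+Rx,-(cb-(Lx+Rx)/2)*54/(Rx-Lx)
```

Run:
```python
from h import *
for f in ['t0','t1','t2','t3']: print(f,bub({'pixels':cv2.imread(f'pics/{f}.png')}))
```

```text
t0 (199, np.float64(306.75099601593627), np.float64(297.49444444444447), np.float64(314.31875), np.float64(-2.710217946885833))
t1 (199, np.float64(306.4690831556503), np.float64(297.2064516129032), np.float64(313.3478260869565), np.float64(-3.9875781713861165))
t2 (199, np.float64(305.93333333333334), np.float64(296.4438775510204), np.float64(313.22535211267603), np.float64(-3.5354937888331777))
t3 (199, np.float64(304.77969348659), np.float64(296.89285714285717), np.float64(313.2269503546099), np.float64(0.9263663406096839))
```

To row units: 70 degrees is 7.

Call:
move_tool:
  deltas: "0 0 1 0 0 0 25\n0 0 2 0 0 0 25\n0 0 3 0 0 0 25\n0 0 4 0 0 0 25\n0 0 5 0 0 0 25\n0 0 6 0 0 0 25\n0 0 7 0 0 0 25\n0 0 7 0 0 0 25"

```text
time: 14.28
tool_pos: [593.6, 126.8, 45.0]
tcp_rot: [179.9, 0.3, 47.0]
ft_force: [-10.6, -14.8, 21.6]
finger_gap: 34.9
grip_force: 33.1
```

Call:
move_tool:
  deltas: "0 0 0 0 0 0 25\n0 0 0 0 0 0 25\n0 0 0 0 0 0 25\n0 0 0 0 0 0 25\n0 0 0 0 0 0 25\n0 0 0 0 0 0 25\n0 0 0 0 0 0 25\n0 0 0 0 0 0 25"

```text
time: 15.28
tool_pos: [593.6, 126.8, 45.0]
tcp_rot: [179.9, 0.3, 47.2]
ft_force: [-11.3, -13.8, 20.7]
finger_gap: 34.9
grip_force: 33.1
```

```bash
python3 -c "
from h import *
print(bub(snap('top','t4.png')))"
```

```text
(199, np.float64(303.43776824034336), np.float64(297.4157894736842), np.float64(313.504), np.float64(6.787257702298264))
```

To row units: -150 mm is -30, -110 mm is -22.

Call:
move_tool:
  deltas: "0 0 0 0 0 0 40\n0 0 0 0 0 0 50\n0 0 0 0 0 0 62\n0 0 0 0 0 0 62\n0 0 0 0 0 -4 62\n0 0 0 0 0 -12 62\n0 0 0 0 0 -22 62\n0 0 0 0 0 -30 62"

```text
time: 16.32
tool_pos: [594.8, 129.9, 197.5]
tcp_rot: [179.9, -0.1, 47.2]
ft_force: [0.9, 0.3, -0.3]
finger_gap: 62.0
grip_force: 0.0
```

Call:
move_tool:
  deltas: "0 0 1 0 0 0 0\n0 0 2 0 0 0 0\n0 0 3 0 0 0 0\n0 0 4 0 0 0 0\n0 0 5.1 0 0 0 0\n0 0 5.1 0 0 0 0\n0 0 5.1 0 0 0 0\n0 0 5.1 0 0 0 0"

```text
time: 17.32
tool_pos: [594.1, 129.7, 193.6]
tcp_rot: [-180.0, -0.0, -3.7]
ft_force: [-0.5, 0.2, 0.1]
finger_gap: -0.3
grip_force: 0.0
```

Run:
```python
from h import *
t=snap('top','t5.png');b=bub(t);print(b)
cv2.imwrite('pics/c5.png',cv2.resize(t['pixels'][150:230,230:350],(780,520),interpolation=cv2.INTER_CUBIC))
print(onz(t,(b[2]+b[3])/2,199.3,84))
s=r.sense();print(s['ft_force'])
```

```text
(199, np.float64(303.29099307159356), np.float64(297.43939393939394), np.float64(313.6302521008403), np.float64(7.483656271462901))
[ 530.49123092 -127.65374094   84.        ]
[-0.19879136 -0.14926307 -1.27871624]
```

View pics/c5.png

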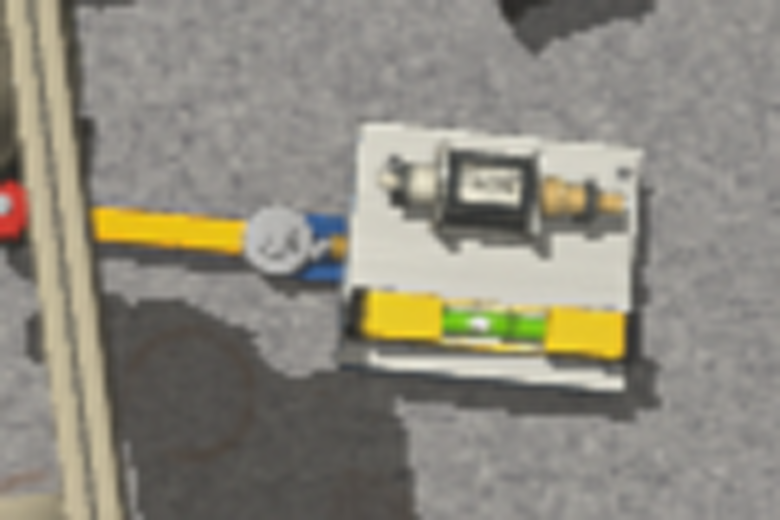

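Crop: the arm (centre line px (170,229)) runs straight out from the stand, and the bubble sits left of the vial's centre (~480 vs 495), about +7 mm, as wanted unpressed. The left solid block of the level is centred near crop (402,315).

Run:
```python
from h import *
import pickle
t=pickle.load(open('s0.pkl','rb'))[1]
q=onz(t,230+402/6.5,150+315/6.5,85);m=onz(t,230+495/6.5,150+324/6.5,85);e=onz(t,230+587/6.5,150+332.5/6.5,85)
print(q,m,e,np.degrees(np.arctan2(*(q-e)[1::-1])))
print(delta(q[0],q[1],110,-5),r.sense()['joint_pos'])
```

```text
[533.26261643 -81.97170697  85.        ] [ 528.56146214 -129.6076958    85.        ] [ 524.12061494 -176.71246624   85.        ] 84.48831330435705
(array([-0. , -0. ,  1.3]), array([-47.1, 215.2,  83.5])) [ 7.48615348e+00  9.81295396e+00  8.66479930e+01 -7.14733178e-04
  8.35289428e+01  1.01177267e+02]
```

To row units: 215 mm is 43, 162 mm is 32.4, 1.3 degrees is 0.13.

Call:
move_tool:
  deltas: "0 0 0 -2.4 10.8 0 0\n0 0 0 -4.8 21.6 0 0\n0 0 0.13 -7.2 32.4 0 0\n0 0 0.13 -9.4 43 0 0\n0 0 0.13 -9.4 43 8 0\n0 0 0.13 -9.4 43 15 0\n0 0 0.13 -9.4 43 17.8 0\n0 0 0.13 -9.4 43 17.8 0"

```text
time: 18.38
tool_pos: [532.3, -81.4, 103.7]
tcp_rot: [-180.0, 0.1, -5.1]
ft_force: [-0.3, -0.2, 1.1]
finger_gap: 0.0
grip_force: 0.0
```

Run:
```python
from h import *
w=snap('wrist','w6.png');t=snap('top','t6.png')
import pickle;pickle.dump(w,open('s6.pkl','wb'))
cv2.imwrite('pics/c6.png',np.hstack([w['pixels'],cv2.resize(t['pixels'][165:229,285:333],(288,384),interpolation=2)]))
print(delta(533.3,-82,85,-5))
```

```text
(array([ 0. , -0.1, -0.1]), array([-0.7,  0.3, 20.8]))
```

View pics/c6.png

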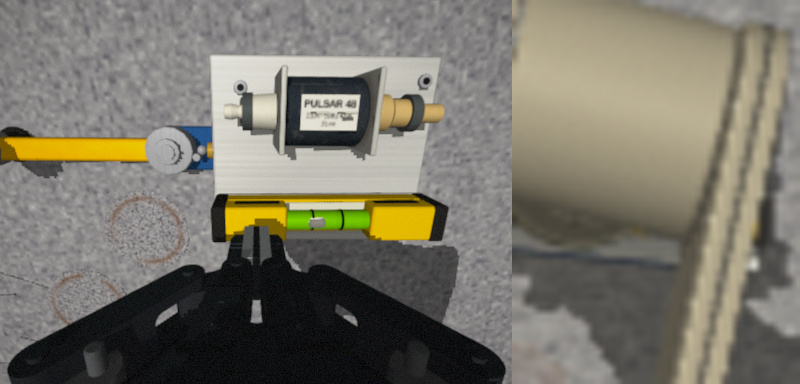

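The wrist view shows the vial with its lines at px ~(311,220) and (342,220), bubble at ~317; the left solid top spans rows ~205–238 and columns 224–287, with the shut fingertips at (256,228).

Run:
```python
from h import *
import pickle
w=pickle.load(open('s6.pkl','rb'));print(w['pose'][:3,3])
for u,v in [(226,206),(222,238),(287,207),(287,237),(256,206),(256,237),(300,212),(300,228),(360,212),(360,228)]: print(u,v,onz(w,u,v,85))
```

```text
[604.25539863 -87.97281637 246.5487523 ]
226 206 [548.23821311 -63.89641256  85.        ]
222 238 [526.43979562 -58.63339905  85.        ]
287 207 [ 544.17292176 -102.14614779   85.        ]
287 237 [ 523.40722632 -100.97604319   85.        ]
256 206 [546.56743252 -82.72771556  85.        ]
256 237 [525.19316322 -80.82606618  85.        ]
300 212 [ 540.08022705 -110.16935881   85.        ]
300 228 [ 529.04450273 -109.69785881   85.        ]
360 212 [ 536.71899126 -148.06593488   85.        ]
360 228 [ 525.62406465 -148.28464861   85.        ]
```

To row units: 18 mm is 3.6, 16 mm is 3.2.

Call:
move_tool:
  deltas: "0 0 0 0.3 0 1.6 0\n0 0 0 0.3 0 2.8 0\n0 0 0 0.3 0 3.2 0\n0 0 0 0.3 0 3.6 0\n0 0 0 0.3 0 3.6 0"

```text
time: 19.1
tool_pos: [534.4, -81.9, 86.3]
tcp_rot: [180.0, 0.0, -5.1]
ft_force: [-0.5, -0.0, -0.2]
finger_gap: -0.4
grip_force: 0.0
```

Call:
move_tool:
  deltas: "0 0 0 0 0 0.2 0\n0 0 0 0 0 0.4 0\n0 0 0 0 0 0.4 0"

```text
time: 19.48
tool_pos: [534.6, -81.6, 84.7]
tcp_rot: [-180.0, -0.0, -5.1]
ft_force: [-0.9, 2.3, 3.8]
finger_gap: 0.2
grip_force: 2.2
```

Call:
move_tool:
  deltas: "0 0 0 0 0 0.2 0\n0 0 0 0 0 0.4 0\n0 0 0 0 0 0.4 0"

```text
time: 19.85
tool_pos: [535.0, -81.6, 84.4]
tcp_rot: [-180.0, -0.1, -5.1]
ft_force: [-7.9, 4.4, 18.2]
finger_gap: -0.4
grip_force: 9.0
```

Call:
move_tool:
  deltas: "0 0 0 0 0 0.1 0\n0 0 0 0 0 0.1 0"

```text
time: 20.1
tool_pos: [535.1, -81.6, 84.3]
tcp_rot: [-180.0, -0.1, -5.1]
ft_force: [-9.1, 4.5, 21.1]
finger_gap: 0.2
grip_force: 10.6
```

To row units: -1 mm is -0.2, -1.3 mm is -0.26.

Call:
move_tool:
  deltas: "0 0 0 -0.1 0 -0.14 0\n0 0 0 -0.2 0 -0.26 0\n0 0 0 -0.2 0 -0.26 0\n0 0 0 -0.2 0 -0.26 0"

```text
time: 20.6
tool_pos: [534.6, -81.6, 84.6]
tcp_rot: [-180.0, -0.1, -5.1]
ft_force: [-0.5, 3.1, 9.3]
finger_gap: 0.0
grip_force: 4.7
```

Call:
move_tool:
  deltas: "0 0 0 0 0 0 0\n0 0 0 0 0 0 0\n0 0 0 0 0 0 0\n0 0 0 0 0 0 0\n0 0 0 0 0 0 0\n0 0 0 0 0 0 0\n0 0 0 0 0 0 0\n0 0 0 0 0 0 0"

```text
time: 21.6
tool_pos: [534.6, -81.6, 84.6]
tcp_rot: [-180.0, -0.1, -5.1]
ft_force: [-1.5, 3.4, 9.5]
finger_gap: -0.1
grip_force: 4.7
```

Call:
move_tool:
  deltas: "0 0 0 0 0 0 0\n0 0 0 0 0 0 0\n0 0 0 0 0 0 0\n0 0 0 0 0 0 0\n0 0 0 0 0 0 0\n0 0 0 0 0 0 0\n0 0 0 0 0 0 0\n0 0 0 0 0 0 0"
  quiet: true

```text
ok
```

Run:
```python
from h import *
w=snap('wrist','w7.png')
cv2.imwrite('pics/c7.png',cv2.resize(w['pixels'][180:260,200:400],(800,320),interpolation=cv2.INTER_CUBIC))
print(r.sense()['ft_force'])
```

```text
[-1.74354843  3.72193312  9.77014485]
```

View pics/c7.png

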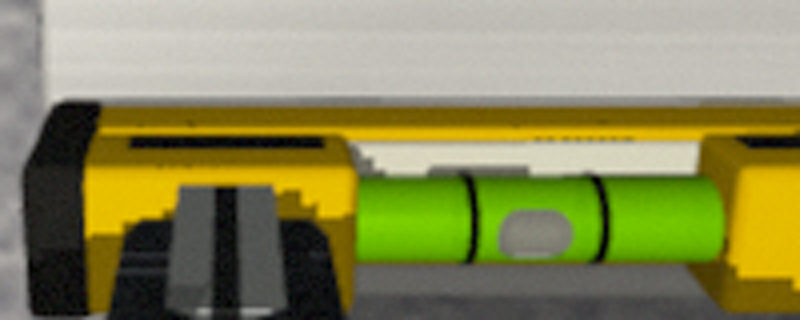

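The level is pressed with about 9.7 N, and the bubble (crop px 499–572) sits midway between the lines (~470 and ~602). I'm handing in.

```bash
python3 -c "
from h import *
print(r.hand_in())"
```

```text
the job is handed in; nothing more can be done
None
```

The job is handed in, with no verdict returned: the outrigger is out against its stop and the foot is carrying that end. The arm is holding the level down with about 10 N, and the bubble looked centred between its lines in the last picture. That the arm clicked home and the plate is bedded I inferred from pictures and forces rather than read directly.

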